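# Park the counterweighted boom arm at a microscope station

### The arm

A 7-joint arm with a two-finger parallel gripper is mounted at the origin on the work surface. World frame = base frame: x ahead of the robot, y to its left, z up, the work surface at z = 0. Lengths are in mm, angles in rad, forces in N, time in s.
With the tool pointing down it reaches from about 425 to 975 mm from the base axis. Payload 16.7 kg.
Tool frame: the origin (TCP) lies between the finger pads; the fingertips stand 22 mm ahead of it and the grasp point (between the pads) lies 3 mm ahead of it (arm.tip_reach is the distance from the TCP to the fingertips, in mm); x points along the fingers, y is the direction in which the jaws open and shut, and the axes are right-handed (so a half turn about x gives the same grasp; the last joint's range is limited). The gripper opens to 85 mm and grips with 20 to 120 N. Pads are 22 mm wide; open, the fingers measure 114 mm over their backs; the gripper's body (76 mm by 85 mm) begins 54 mm behind the grasp point. The pads swing forward as they close: fully open they stand 13 mm farther back than shut.
Start: joints at [-1.385, 0.426, 0.074, 1.606, -0.034, 1.111, -0.067], TCP at [222.434, 637.26, 253.302] pointing down, gripper open.
Joint ranges: [-2.85, 2.85], [-0.5, 2.14], [-1.23, 1.37], [0.21, 2.46], [-1.02, 4.16], [0.16, 2.05], [-2.73, 2.73]. Speed limits (rad/s): [1.89, 1.89, 2.39, 2.39, 3.01, 3.01, 3.01].

### API

Orientations are given as a unit quaternion [x, y, z, w].
In Python, from rig import arm gives the robot as it stands.
- The arm moves only by the tool send_rows, never from a script. Its argument "increments" is text: rows parted by semicolons, each of 5 numbers parted by spaces: the shift along the tool's x, y, z in units of 40 mm (1.0 is 40 mm), then the turn about the tool's x in units of 6 degrees (1.0 is 6 degrees), then the finger opening in mm, from 0 to 85.4. A call has 1 to 12 rows; each row is the pose to reach, as a shift and turn from the pose commanded when the call began, along the tool's axes at that moment; what a row does not reach only later rows make up. A row lasts 1/10 s, in which the tool goes at most 50 mm and 8.59 degrees, less where a joint would pass 70% of its speed; a pose out of reach is approached as far as the arm can. A call with a gripper value outside its range is refused whole. The fingers move at their own pace and stop on an object; "grip_force" is the grip in N (left out, the last holds). Time passes only in rows, so rows that repeat a pose let the fingers close. It gives the time, the measured TCP pose, the force and the opening at its end, in the units of the state.
- arm.get_state(): the state, without advancing time (a new reading comes with each control period).
- arm.grab_frame(name): name is "scene" or "top" or "wrist"; returns a dict with "img" (420x560x3 uint8, red, green, blue), "z_map" (420x560 float32, mm along the optical axis (not along the pixel's ray), 0 where there is no reading), "vfov" (degrees; the focal length in pixels is half the picture's height over the tangent of half this angle, whatever the lens; pixels are square), "cx", "cy" (the principal point, pixels), "rvec" (rotation vector, rad) and "tvec" (3), from world to camera coordinates, as OpenCV has them; the wrist camera has in their place "hand_eye" (4x4, takes a point from camera to tool coordinates, whose origin is the TCP and whose axes are the tool frame's). Camera axes: x right, y down, z forward; pixel columns grow to the right and rows downward; lengths in mm; the calibration is good to about 2 mm. A picture is of the moment at which its call begins: read the wrist's pose just before it.
- arm.hand_in(): hands the job in, once; it reports no verdict.
Trained networks look in the newest picture that a camera, given by its name, has taken for a name from the list of things; names that differ only in an ending like _2 or _b are one class to them, and where a whole thing is asked for, a point or a joint stands for the part that bears it (a point fixed in the world has none). Each returns a list of dicts, best first, with "score" (0 to 1); they miss things now and then, are a little off and sometimes report something else, mostly with a low value. They report only what shows in the picture. A call takes as long as a camera call.
- arm.silhouettes(label, camera): "mask" (420x560 bool, what is visible of it) and "centre" ([column, row] in pixels, amid what is visible of it).
The state is a dict: "time_s": time; "joints": joint angles; "dq": joint speeds; "joint_efforts": joint torques, N m; "tool_pos": TCP position; "orientation": TCP orientation; "ft_force": force on the tool from outside, world axes, zero at the start; "wrist_torque": the same for the moment, N m; "opening": opening from 0.0 (shut) to 1.0 (fully open).
Only numpy, scipy, OpenCV 4.12 (cv2) and the standard library are available. Lean on these libraries where they do the work, as an engineer would, in place of code of your own. Each camera call takes 0.05 s, during which the arm holds its last target.

### The job

Put the boom arm with the steel counterweight back on its black parking rest. Take it by its bar near its balance point so that it comes up level and clear of the table, keep it level, and set it down (do not drop it) with the bar between the two white guide posts and the steel block on the blue pad. Leave the other boom arm, the one with two black ends, where it is.

Things in the scene. Friction and masses are not known exactly. Their poses are not given: they have to be found in the camera images.
- weighted_arm: Boom arm to park, loose, 0.6-0.9 kg (sizes in mm): bar 300 long (x), 16 wide, 18 high; steel block 36x40x44 high round its +x end, light black clamp 20x40x44 high at -x. Both ends stand on the table, the bar 18-36 above it. Origin: under mid-bar, level with the undersides; x towards the block, z up. Bar free from x -130 to +114 (block). Balances at about x +81; gripped at mid-bar the block end sags.
- weight_top (a point): Centre of the top face of the steel block of the weighted boom arm: x = +132 mm, y = 0, z = +44 mm in that arm's frame.
- plain_arm: Loose bystander: a boom arm with the same 300 mm bar, but with a black plastic clamp at both ends (20 x 40 x 44 mm high) and no steel block; 0.3 kg. Origin below the middle of the bar, level with the undersides; x along the bar.
- cradle: Fixed rest (mm): flat black plate 340 (x) x 100 x 12 high. Flush blue pad 72x84 at x +130 for the block, rubber pad at x -140 for the clamp. Two white posts (12x10) at x -80, y +-27, rise to z 57: 44 gap for the bar. Origin: centre of underside, on the table; z up. Parked arm: x the same way as the rest's x, origin over the rest's origin, 12 above it, both ends on the plate.

How it is judged:
By the outcome, as a careful person would: the job done as asked, in the order asked, and still so for the second after the job is handed in, with the robot touching nothing.
It also fails if it takes over 35 s, if anything falls off the work surface, if the arm or the gripper's body presses on something with over 40 N, if the wrist force passes 120 N, or if a joint passes its speed limit or range.

## Working session

There is one attempt and no reset: what is moved stays moved. The work goes in short steps, Python scripts to look and compute and a tool call to move; the robot and the scene stay as the last step left them, time stands still between calls to the robot, and variables do not carry over. Pictures are saved under pics/ and viewed, and the job is handed in when it is done.

Besides the shell and the picture viewer there is one more tool, called as name(argument=value, ...), one argument or row to a line, values as JSON. send_rows: Moves the arm, as the interface text tells. Its arguments: {"type":"object","properties":{"increments":{"type":"string"},"grip_force":{"type":"number"}},"required":["increments"]}

```bash
ls; mkdir -p pics; cat > h.py <<'E'
import numpy as np, cv2
from scipy.spatial.transform import Rotation as R
def K(f):
    h=f["img"].shape[0]; fl=h/2/np.tan(np.radians(f["vfov"])/2); return fl
def world(f,st=None):
    z=f["z_map"]; fl=K(f); v,u=np.mgrid[:z.shape[0],:z.shape[1]]
    P=np.stack([(u-f["cx"])/fl*z,(v-f["cy"])/fl*z,z],-1)
    if "rvec" in f:
        Rm=cv2.Rodrigues(np.array(f["rvec"],float))[0]; W=(P-np.array(f["tvec"]).reshape(3))@Rm
    else:
        H=np.array(f["hand_eye"]); W=P@H[:3,:3].T+H[:3,3]
        W=R.from_quat(st["orientation"]).apply(W.reshape(-1,3)).reshape(P.shape)+st["tool_pos"]
    W[z<=0]=np.nan
    return W
def save(f,n): cv2.imwrite("pics/"+n+".png",f["img"][:,:,::-1])
E
python3 - <<'E'
from rig import arm
from h import *
st=arm.get_state(); print(st)
out={}
for c in ["scene","top","wrist"]:
    s=arm.get_state(); f=arm.grab_frame(c); save(f,c+"0"); W=world(f,s)
    print(c,f["vfov"],f["cx"],f["cy"])
    out[c]=W; out[c+"img"]=f["img"]
    for l in ["weighted_arm","weight_top","plain_arm","cradle"]:
        for k,d in enumerate(arm.silhouettes(l,c)[:2]):
            m=d["mask"]; p=W[m]; p=p[~np.isnan(p[:,0])]
            out[f"{c}_{l}_{k}"]=m
            print(l,k,round(d["score"],2),np.round(d["centre"]),m.sum(),np.round(np.median(p,0)) if len(p) else None, np.round(np.percentile(p,[2,98],axis=0)).tolist() if len(p) else None)
np.savez("o0.npz",**out)
E
```

```text
pics
{'time_s': 0.0, 'joints': array([-1.38449675,  0.42675425,  0.07384796,  1.60660699, -0.03408556,
        1.11077829, -0.06709349]), 'dq': array([ 6.47186018e-04, -4.60651473e-04,  7.54991155e-04, -8.00522597e-05,
        2.05805214e-03, -1.55196655e-03, -8.57552668e-04]), 'joint_efforts': array([ 3.66990321e-05, -9.49824643e+01,  3.76083434e+00, -4.63508606e+01,
        1.92342378e-02,  1.02022439e-02, -7.79714298e-06]), 'tool_pos': array([222.33311469, 636.93737785, 252.59565459]), 'orientation': array([ 0.11771796,  0.69720019, -0.11862531,  0.69712439]), 'ft_force': array([ 0.30518709, -0.31720784,  0.1198568 ]), 'wrist_torque': array([-0.01217844,  0.00788006,  0.03103278]), 'opening': 1.0015071164746059}
scene 48.964067277752505 280.0069682666856 215.14828032402554
weighted_arm 0 0.73 [339. 225.] 1541 [649. 153.  34.] [[620.0, 38.0, -0.0], [672.0, 330.0, 45.0]]
weight_top 0 0.59 [336. 224.] 1511 [649. 150.  34.] [[622.0, 38.0, 1.0], [672.0, 329.0, 45.0]]
plain_arm 0 0.59 [270. 212.] 1357 [490. 106.  33.] [[451.0, 3.0, -1.0], [523.0, 295.0, 45.0]]
cradle 0 0.6 [171. 354.] 11137 [ 606. -296.   12.] [[538.0, -422.0, 6.0], [671.0, -106.0, 40.0]]
cradle 1 0.45 [338. 224.] 1459 [649. 147.  34.] [[621.0, 38.0, 4.0], [672.0, 330.0, 45.0]]
top 51.02538827823809 278.1400540556977 206.16974728455966
weighted_arm 0 0.67 [213. 170.] 1165 [643. 207.  37.] [[619.0, 41.0, 17.0], [668.0, 330.0, 48.0]]
weighted_arm 1 0.22 [228. 231.] 1216 [482. 157.  37.] [[446.0, 5.0, 1.0], [516.0, 297.0, 47.0]]
weight_top 0 0.57 [208. 165.] 1204 [643. 205.  37.] [[618.0, 41.0, 13.0], [668.0, 331.0, 47.0]]
plain_arm 0 0.61 [230. 232.] 1186 [482. 155.  37.] [[448.0, 7.0, 1.0], [516.0, 296.0, 47.0]]
cradle 0 0.81 [398. 185.] 5456 [ 601. -262.   13.] [[535.0, -422.0, 8.0], [668.0, -101.0, 20.0]]
wrist 59.590757277866764 283.9756266268633 212.66542525081329
```

```bash
python3 - <<'E'
import cv2,numpy as np
a=cv2.imread("pics/top0.png")[100:300,150:530]; cv2.imwrite("pics/top0c.png",cv2.resize(a,None,fx=2.1,fy=2.1,interpolation=2))
E
```

```text
(no output)
```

View pics/scene0.png

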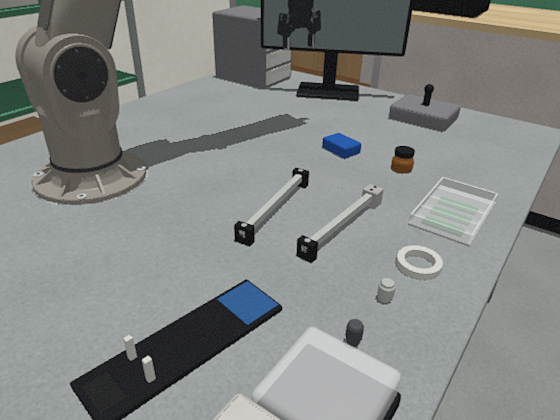

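View pics/top0c.png

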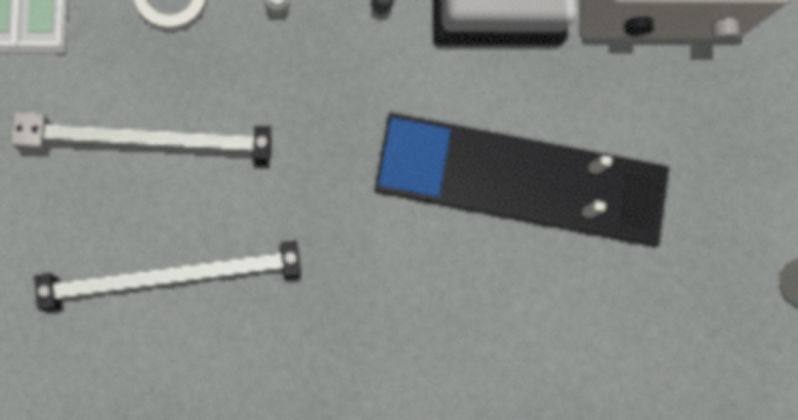

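```bash
cat > fit.py <<'E'
from h import *
o=np.load("o0.npz")
for c in ["top","scene"]:
    W=o[c]
    m=o[f"{c}_cradle_0"]&(W[...,2]>8)&(W[...,2]<17)
    p=W[m][:,:2].astype(np.float32)
    r=cv2.minAreaRect(p); print(c,"cradle rect",r)
    b=cv2.boxPoints(r)
    img=o[c+"img"].astype(int)
    bl=o[f"{c}_cradle_0"]&(img[...,2]>img[...,0]+40)
    pb=W[bl][:,:2]; pb=pb[~np.isnan(pb[:,0])]; rb=cv2.minAreaRect(pb.astype(np.float32)); print(" blue",rb)
    ps=W[o[f"{c}_cradle_0"]&(W[...,2]>45)]; print(" posts",len(ps)); 
    if len(ps): print(np.round(ps[:,:3]).tolist()[:12])
    pz=np.median(W[m][:,2]);print(" z",pz)
    for n in ["weighted_arm","plain_arm"]:
        P=W[o[f"{c}_{n}_0"]]; P=P[~np.isnan(P[:,0])]
        q=P[P[:,2]>28]
        # bar only: central
        L=q[(q[:,1]>85)&(q[:,1]<260)]
        vx,vy,x0,y0=cv2.fitLine(L[:,:2].astype(np.float32),cv2.DIST_HUBER,0,.01,.01).ravel()
        if vy<0:vx,vy=-vx,-vy
        s=(P[:,:2]-[x0,y0])@[vx,vy]
        print(" ",n,"dir deg",np.degrees(np.arctan2(vy,vx)),"ends",np.round([np.array([x0,y0])+k*np.array([vx,vy]) for k in np.percentile(s,[.5,99.5])],1).tolist(),np.ptp(np.percentile(s,[.5,99.5])),"barz",np.median(L[:,2]))
        t=q[q[:,2]>41]; 
        for lo,hi in[(-50,100),(230,400)]:
            e=t[(t[:,1]>lo)&(t[:,1]<hi)]; print("   top",len(e),np.round(e.mean(0),1),np.round(np.ptp(e,0)))
E
python3 fit.py
```

```text
top cradle rect ((603.1813354492188, -262.4298095703125), (340.52227783203125, 101.3538818359375), 78.77468872070312)
 blue ((629.6001586914062, -134.22303771972656), (74.01708221435547, 86.58164978027344), 78.75536346435547)
 posts 61
[[618.0, -341.0, 54.0], [617.0, -342.0, 57.0], [617.0, -345.0, 57.0], [617.0, -346.0, 59.0], [617.0, -350.0, 57.0], [617.0, -352.0, 57.0], [617.0, -341.0, 48.0], [616.0, -341.0, 54.0], [614.0, -341.0, 60.0], [615.0, -344.0, 58.0], [615.0, -347.0, 58.0], [614.0, -348.0, 62.0]]
 z 13.264320873614889
  weighted_arm dir deg 87.0085 ends [[636.1, 38.0], [651.6, 333.2]] 295.5730166355197 barz 36.71258204473699
   top 110 [635.9  47.3  45.1] [36. 61.  8.]
   top 218 [651.4 316.6  44.4] [39. 80.  8.]
  plain_arm dir deg 97.99833 ends [[503.3, 4.8], [462.0, 298.7]] 296.77344699292235 barz 36.68402055062252
   top 139 [501.2  14.3  44.8] [39. 64.  8.]
   top 140 [463.7 289.4  44.3] [40. 43.  8.]
scene cradle rect ((603.9010009765625, -260.83447265625), (339.52093505859375, 102.22232055664062), 78.98868560791016)
 blue ((625.7044677734375, -132.29348754882812), (74.60906219482422, 89.72978210449219), 78.86907196044922)
 posts 182
[[558.0, -329.0, 56.0], [559.0, -328.0, 56.0], [558.0, -332.0, 56.0], [559.0, -332.0, 56.0], [561.0, -331.0, 58.0], [562.0, -330.0, 57.0], [563.0, -329.0, 57.0], [557.0, -336.0, 57.0], [558.0, -335.0, 56.0], [559.0, -334.0, 56.0], [562.0, -334.0, 59.0], [564.0, -333.0, 59.0]]
 z 11.999037035318182
  weighted_arm dir deg 86.93633 ends [[639.9, 36.9], [656.0, 336.3]] 299.90777268356544 barz 35.29103645137622
   top 126 [640.   46.7  43.7] [40. 22.  5.]
   top 125 [653.1 317.4  43.4] [40. 39.  5.]
  plain_arm dir deg 97.774055 ends [[506.7, 3.3], [466.3, 299.3]] 298.75312191900434 barz 35.15197846484905
   top 114 [504.4  13.9  43.7] [41. 24.  5.]
   top 56 [465.8 288.8  43.4] [39. 23.  5.]
```

```bash
cat > go.py <<'E'
import sys
from rig import arm
from h import *
def plan(target,jaw_deg):
    s=arm.get_state(); r=R.from_quat(s["orientation"]); M=r.as_matrix()
    print("t",round(s["time_s"],2),"pos",np.round(s["tool_pos"],1),"axes x,y,z\n",np.round(M.T,4),"F",np.round(s["ft_force"],1),"T",np.round(s["wrist_torque"],2),"open",round(s["opening"],3),"tip",arm.tip_reach)
    d=M.T@(np.array(target)-s["tool_pos"])
    yaw=np.degrees(np.arctan2(M[1,1],M[0,1]))
    dy=(jaw_deg-yaw+90)%180-90
    print("yaw of jaw",round(yaw,2),"rows units shift",np.round(d/40,3),"turn",round(-dy/6,3))
if __name__=="__main__":
    a=[float(x) for x in sys.argv[1:]]; plan(a[:3],a[3])
E
python3 go.py 650 267.5 200 -3.0
```

```text
t 0.75 pos [222.5 637.3 253.3] axes x,y,z
 [[-0.      0.     -1.    ]
 [ 0.3296  0.9441  0.    ]
 [ 0.9441 -0.3296 -0.    ]] F [ 1.  -0.2  0.2] T [-0.04  0.01  0.04] open 1.002 tip 22.0
yaw of jaw 70.75 rows units shift [ 1.333 -5.204 13.138] turn 12.292
```

send_rows(
  increments="0.1 -0.4 1 1 85; 0.2 -0.8 2 2 85; 0.3 -1.2 3 3 85; 0.4 -1.6 4 4 85; 0.5 -2 5 5 85; 0.6 -2.4 6 6 85; 0.7 -2.8 7 7 85; 0.8 -3.2 8 8 85; 0.9 -3.6 9 9 85; 1.0 -4 10 10 85; 1.0 -4.0 10 10 85",
  grip_force=60,
)

```text
time_s: 1.85
tool_pos: [551.7, 348.6, 213.1]
orientation: [0.454, 0.541, -0.454, 0.543]
ft_force: [-0.8, 0.3, -0.2]
opening: 0.996
```

```bash
python3 go.py 650 267.5 200 -3.0; python3 -c "
from rig import arm;print(arm.get_state()['joints'].round(3))"
```

```text
t 1.85 pos [551.7 348.6 213.1] axes x,y,z
 [[ 0.0018 -0.0025 -1.    ]
 [ 0.9845  0.1754  0.0014]
 [ 0.1754 -0.9845  0.0027]] F [-0.8  0.3 -0.2] T [-0.05  0.06 -0.02] open 0.996 tip 22.0
yaw of jaw 10.1 rows units shift [0.337 2.064 2.427] turn 2.184
[-0.963  0.449  0.403  1.716 -0.198  1.018 -0.315]
```

send_rows(
  increments="0.1 0.5 0.6 0.5 85; 0.2 1.0 1.2 1.1 85; 0.3 1.5 1.8 1.7 85; 0.34 2.06 2.43 2.18 85; 0.34 2.06 2.43 2.18 85; 0.34 2.06 2.43 2.18 85",
)

```text
time_s: 2.45
tool_pos: [646.8, 273.6, 199.4]
orientation: [-0.51, -0.489, 0.51, -0.49]
ft_force: [-0.4, 0.5, 0.1]
opening: 0.994
```

```bash
python3 go.py 650 267.5 27 -3.0; python3 - <<'E'
from rig import arm
from h import *
s=arm.get_state(); f=arm.grab_frame("wrist"); save(f,"w1"); W=world(f,s)
np.savez("w1.npz",W=W,img=f["img"])
for l in ["weighted_arm"]:
    for d in arm.silhouettes(l,"wrist"):
        print(d["score"],d["centre"],d["mask"].sum())
E
```

```text
t 2.45 pos [646.8 273.6 199.4] axes x,y,z
 [[-3.000e-04 -4.000e-04 -1.000e+00]
 [ 9.991e-01 -4.160e-02 -3.000e-04]
 [-4.160e-02 -9.991e-01  4.000e-04]] F [-0.4  0.5  0.1] T [ 0.03  0.02 -0.02] open 0.994 tip 22.0
yaw of jaw -2.38 rows units shift [4.31  0.088 0.147] turn 0.103
0.7 [288.6, 226.3] 7966
```

View pics/w1.png

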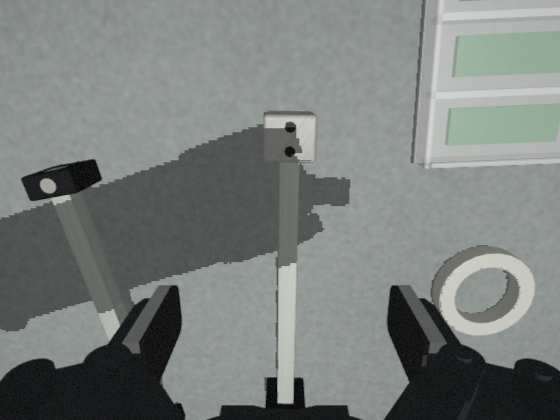

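The wrist view shows the steel block at about (290,137). The bar runs down column ~287, between the open fingers at (165,310) and (410,310). Now I'll measure the block and bar.

```bash
python3 - <<'E'
from h import *
o=np.load("w1.npz");W=o["W"]
v,u=np.mgrid[:420,:560]
t=W[(v<170)&(v>100)&(u>250)&(u<330)&(W[...,2]>40)&(W[...,2]<50)]
print("top",len(t),t.mean(0),np.percentile(t,[2,98],axis=0),cv2.minAreaRect(t[:,:2].astype(np.float32)))
L=W[(v>175)&(v<370)&(u>260)&(u<310)&(W[...,2]>31)&(W[...,2]<45)]
l=cv2.fitLine(L[:,:2].astype(np.float32),cv2.DIST_HUBER,0,.01,.01).ravel();print(l,np.degrees(np.arctan2(l[1],l[0])),np.median(L[:,2]),len(L))
for y in range(200,300,20):
    q=L[abs(L[:,1]-y)<3]
    if len(q):print(y,q[:,0].min(),q[:,0].max(),q[:,0].mean())
E
```

```text
top 2550 [651.86816262 321.07387295  43.13182873] [[632.86513587 303.5916073   40.84450342]
 [671.04057275 337.70532988  44.75365349]] ((651.9251708984375, 320.2973327636719), (35.9173583984375, 39.62033462524414), 86.96601104736328)
[5.545591e-02 9.984611e-01 6.454142e+02 2.044592e+02] 86.82098 35.078856035948206 3554
200 637.5805303791269 652.668582429665 645.1139597584388
220 638.564904441767 654.1069618532567 646.2844010560663
240 639.4688048329067 654.7431133137735 646.9913495558038
260 640.3973352904222 656.1862647946635 648.3921998163977
280 642.1547982712196 657.6038588160768 649.7652076759506
```

```bash
cat > w.py <<'E'
from rig import arm
from h import *
s=arm.get_state(); f=arm.grab_frame("wrist"); save(f,"w2"); W=world(f,s); print(s["tool_pos"],abs(s["dq"]).max(), arm.get_state()["tool_pos"])
v,u=np.mgrid[:420,:560]
t=W[(v<170)&(v>80)&(u>240)&(u<340)&(W[...,2]>40)&(W[...,2]<50)]
r=cv2.minAreaRect(t[:,:2].astype(np.float32)); print(r)
a=np.radians(86.9); print("bal",np.array(r[0])-51*np.array([np.cos(a),np.sin(a)]))
L=W[(v>175)&(v<370)&(u>250)&(u<320)&(W[...,2]>31)&(W[...,2]<45)]
l=cv2.fitLine(L[:,:2].astype(np.float32),cv2.DIST_HUBER,0,.01,.01).ravel();print(l,np.degrees(np.arctan2(l[1],l[0])),np.median(L[:,2]))
E
python3 w.py; python3 go.py 649.2 268 27 -3.1
```

```text
[645.83553104 275.20955777 199.61019672] 0.010067050034038318 [645.70619545 275.4639143  199.72667935]
((652.129150390625, 320.34765625), (36.0870246887207, 39.26280212402344), 86.80107879638672)
bal [649.37113093 269.42228606]
[5.4808035e-02 9.9849689e-01 6.4557379e+02 2.0632001e+02] 86.858154 35.122676443137834
t 2.6 pos [645.7 275.5 199.7] axes x,y,z
 [[-4.000e-04  6.000e-04 -1.000e+00]
 [ 9.993e-01 -3.870e-02 -4.000e-04]
 [-3.870e-02 -9.993e-01 -6.000e-04]] F [-0.9  0.3  0.4] T [-0.   -0.05 -0.04] open 0.997 tip 22.0
yaw of jaw -2.22 rows units shift [4.318 0.096 0.186] turn 0.147
```

send_rows(
  increments="0.3 0.09 0.15 0.15 85; 0.9 0.09 0.15 0.15 85; 1.5 0.09 0.15 0.15 85; 2.1 0.09 0.15 0.15 85; 2.6 0.09 0.15 0.15 85; 3.0 0.09 0.15 0.15 85; 3.0 0.09 0.15 0.15 60; 3.0 0.09 0.15 0.15 60",
)

```text
time_s: 3.4
tool_pos: [649.9, 268.0, 79.9]
orientation: [-0.514, -0.486, 0.514, -0.486]
ft_force: [-0.5, -0.2, 0.9]
opening: 0.708
```

```bash
python3 w.py; python3 go.py 649.3 269.3 32 -3.1
```

```text
[649.90936829 268.02341809  79.85168367] 0.018982000890351233 [650.25147522 268.19784433  80.48824018]
((653.1007080078125, 327.75958251953125), (20.558080673217773, 38.613037109375), 86.74659729003906)
bal [650.34268855 276.83421233]
[5.6582212e-02 9.9839795e-01 6.4911383e+02 2.6545145e+02] 86.75634 35.47945664370488
t 3.45 pos [650.3 268.2  80.5] axes x,y,z
 [[ 9.000e-04  3.000e-04 -1.000e+00]
 [ 9.984e-01 -5.630e-02  9.000e-04]
 [-5.630e-02 -9.984e-01 -4.000e-04]] F [ 0.7 -0.4 -0.3] T [-0.04  0.   -0.02] open 0.701 tip 22.0
yaw of jaw -3.23 rows units shift [ 1.212 -0.026 -0.026] turn -0.022
```

View pics/w2.png

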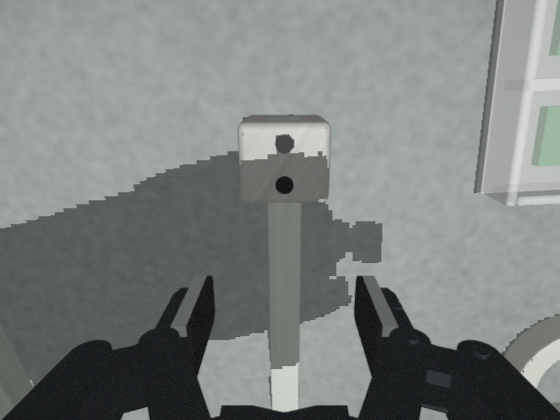

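The bar is centred between the fingers at column ~285, with the block in front at (285,160). I'll descend and close.

send_rows(
  increments="0.3 -0.02 -0.03 0 60; 0.6 -0.02 -0.03 0 60; 0.9 -0.02 -0.03 0 60; 1.1 -0.02 -0.03 0 60; 1.2 -0.02 -0.03 0 60; 1.2 -0.02 -0.03 0 60; 1.2 -0.02 -0.03 0 40; 1.2 -0.02 -0.03 0 25; 1.2 -0.02 -0.03 0 8; 1.2 -0.02 -0.03 0 8; 1.2 -0.02 -0.03 0 8; 1.2 -0.02 -0.03 0 8",
  grip_force=80,
)

```text
time_s: 4.65
tool_pos: [649.6, 269.5, 32.5]
orientation: [0.514, 0.486, -0.513, 0.486]
ft_force: [0.7, -1.1, 5.6]
opening: 0.167
```

```bash
python3 go.py 649.3 269.3 32 -3.1
```

```text
t 4.65 pos [649.6 269.5  32.5] axes x,y,z
 [[ 1.200e-03  5.000e-04 -1.000e+00]
 [ 9.984e-01 -5.630e-02  1.200e-03]
 [-5.630e-02 -9.984e-01 -6.000e-04]] F [ 0.7 -1.1  5.6] T [-0.02 -0.    0.1 ] open 0.167 tip 22.0
yaw of jaw -3.22 rows units shift [ 0.012 -0.008  0.005] turn -0.021
```

send_rows(
  increments="0 0 0 0 8; -0.1 0 0 0 8; -0.25 0 0 0 8; -0.4 0 0 0 8; -0.55 0 0 0 8; -0.7 0 0 0 8; -0.75 0 0 0 8; -0.75 0 0 0 8; -0.75 0 0 0 8",
  grip_force=100,
)

```text
time_s: 5.55
tool_pos: [648.9, 269.3, 61.5]
orientation: [-0.514, -0.486, 0.514, -0.486]
ft_force: [-0.5, 0.0, -8.4]
opening: 0.165
```

```bash
cat > lev.py <<'E'
import sys
from rig import arm
from h import *
n=sys.argv[1]
s=arm.get_state(); print(s["tool_pos"],"F",s["ft_force"].round(1),"T",s["wrist_torque"].round(2),"op",s["opening"])
for c in sys.argv[2:]:
    s=arm.get_state(); f=arm.grab_frame(c); save(f,n+c); W=world(f,s)
    for d in arm.silhouettes("weighted_arm",c)[:1]:
        m=d["mask"]; P=W[m]; P=P[~np.isnan(P[:,0])]
        np.savez(n+c+".npz",W=W,m=m,img=f["img"])
        l=cv2.fitLine(P.astype(np.float32),cv2.DIST_HUBER,0,.01,.01).ravel(); dd=l[:3]*np.sign(l[1])
        t=(P-l[3:])@dd
        print(c,d["score"],m.sum(),"dir",dd.round(3),"yaw",np.degrees(np.arctan2(dd[1],dd[0])).round(2),"ends",np.round(np.percentile(t,[1,99]),0), "pitch",np.degrees(np.arcsin(dd[2])).round(2))
        for k in np.arange(t.min(),t.max(),30):
            q=P[(t>=k)&(t<k+30)]
            if len(q)>5: print("  ",np.round(np.median(q,0)),"z95",np.percentile(q[:,2],95).round(1))
E
python3 lev.py l1 scene top wrist
```

```text
[648.90438569 269.3438268   61.51970348] F [-0.5  0.  -8.4] T [0.04 0.04 0.03] op 0.16504474312655107
scene 0.83 1377 dir [ 0.068  0.997 -0.027] yaw 86.1 ends [-106.  219.] pitch -1.55
   [641.  40.  58.] z95 73.5
   [642.  82.  64.] z95 66.0
   [646. 111.  64.] z95 66.1
   [647. 142.  63.] z95 66.0
   [649. 171.  63.] z95 65.8
   [649. 201.  63.] z95 65.9
   [650. 231.  62.] z95 65.9
   [650. 257.  64.] z95 92.4
   [662. 302.  49.] z95 68.4
   [671. 320.  45.] z95 67.1
   [651. 339.  -0.] z95 52.2
   [653. 379.  -1.] z95 -0.5
   [646. 411.   0.] z95 0.4
top 0.93 798 dir [ 0.062  0.998 -0.017] yaw 86.42 ends [-108.  108.] pitch -0.97
   [631.  50.  73.] z95 76.4
   [636.  84.  65.] z95 69.7
   [638. 114.  65.] z95 68.7
   [639. 143.  65.] z95 68.2
   [641. 172.  65.] z95 67.7
   [643. 203.  65.] z95 68.5
   [644. 234.  65.] z95 68.6
   [647. 253.  65.] z95 68.1
wrist 0.95 21207 dir [0.069 0.993 0.095] yaw 86.0 ends [-67.  41.] pitch 5.47
   [646. 233.  64.] z95 64.9
   [647. 255.  64.] z95 65.0
   [649. 286.  64.] z95 65.0
   [651. 317.  72.] z95 73.2
   [652. 335.  72.] z95 73.1
```

View pics/l1scene.png

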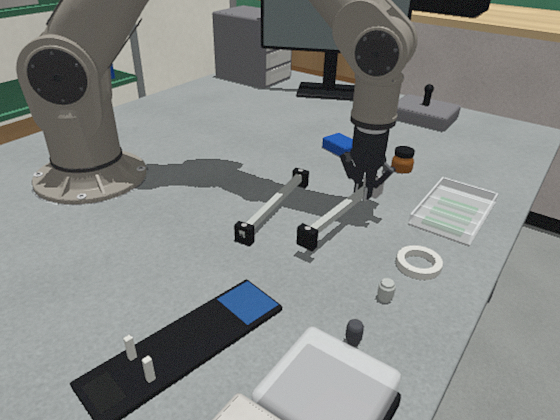

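The arm came up level: bar top at z≈66 along its whole length, block top at 73. Next I'll lift it higher and carry it across.

send_rows(
  increments="-0.3 0 0 0 8; -0.7 0 0 0 8; -1.2 0 0 0 8; -1.7 0 0 0 8; -2.1 0 0.2 0 8; -2.3 0 0.6 0.1 8; -2.3 0 1.1 0.2 8; -2.3 0 1.7 0.3 8; -2.3 0 2.3 0.4 8; -2.3 0 2.9 0.5 8; -2.3 0 3.3 0.5 8; -2.3 0 3.5 0.5 8",
)

```text
time_s: 7.05
tool_pos: [641.1, 126.8, 153.6]
orientation: [-0.527, -0.471, 0.527, -0.472]
ft_force: [0.5, 0.2, -7.0]
opening: 0.166
```

```bash
python3 go.py 619.1 -182.1 150 -11.1;python3 -c "
from rig import arm;print(arm.get_state()['joints'].round(3))"
```

```text
t 7.05 pos [641.1 126.8 153.6] axes x,y,z
 [[-2.000e-04 -6.000e-04 -1.000e+00]
 [ 9.939e-01 -1.107e-01 -2.000e-04]
 [-1.107e-01 -9.939e-01  6.000e-04]] F [ 0.5  0.2 -7. ] T [ 0.03 -0.01  0.02] open 0.166 tip 22.0
yaw of jaw -6.36 rows units shift [0.095 0.307 7.736] turn 0.79
[-0.64   0.53   0.474  1.764 -0.294  0.919 -0.153]
```

send_rows(
  increments="0 0.05 0.5 0.1 8; 0 0.1 1.1 0.15 8; 0 0.1 1.8 0.2 8; 0 0.1 2.5 0.25 8; 0 0.15 3.2 0.3 8; 0 0.2 3.9 0.4 8; 0 0.2 4.6 0.5 8; 0 0.25 5.3 0.6 8; 0 0.3 5.9 0.7 8; 0 0.3 6.3 0.8 8; 0 0.3 6.6 0.8 8; 0 0.3 6.8 0.8 8",
)

```text
time_s: 8.25
tool_pos: [623.5, -142.6, 153.6]
orientation: [-0.546, -0.45, 0.546, -0.45]
ft_force: [0.1, 0.3, -5.1]
opening: 0.168
```

send_rows(
  increments="0 0 0.2 0 8; 0 0 0.5 0 8; 0 0 0.7 0 8; 0 0 0.8 0 8; 0 0 0.8 0 8; 0 0 0.8 0 8",
)

```text
time_s: 8.85
tool_pos: [617.6, -173.1, 153.7]
orientation: [0.546, 0.45, -0.546, 0.45]
ft_force: [-0.4, -0.0, -6.3]
opening: 0.165
```

```bash
python3 go.py 619.1 -182.1 150 -11.1; python3 lev.py l2 scene top wrist
```

```text
t 8.85 pos [ 617.6 -173.1  153.7] axes x,y,z
 [[-0.000e+00  3.000e-04 -1.000e+00]
 [ 9.816e-01 -1.909e-01 -1.000e-04]
 [-1.909e-01 -9.816e-01 -3.000e-04]] F [-0.4 -0.  -6.3] T [ 0.06 -0.01 -0.03] open 0.165 tip 22.0
yaw of jaw -11.0 rows units shift [0.092 0.079 0.214] turn 0.016
[ 617.640024   -173.10148915  153.68361749] F [-0.4 -0.  -6.3] T [ 0.06 -0.01 -0.03] op 0.16539535890215712
scene 0.65 3832 dir [ 0.206  0.978 -0.026] yaw 78.11 ends [-116.  180.] pitch -1.47
   [ 587. -393.  156.] z95 166.1
   [ 588. -357.  155.] z95 158.0
   [ 593. -328.  156.] z95 158.1
   [ 599. -298.  155.] z95 158.0
   [ 605. -268.  155.] z95 158.1
   [ 610. -239.  155.] z95 158.0
   [ 616. -210.  155.] z95 158.0
   [ 621. -188.  156.] z95 162.0
   [ 636. -143.  142.] z95 161.2
   [ 646. -124.  149.] z95 165.2
   [504. -81.   2.] z95 158.5
top 0.91 843 dir [0.189 0.982 0.021] yaw 79.1 ends [-139.  160.] pitch 1.23
   [ 571. -385.  164.] z95 168.8
   [ 579. -359.  158.] z95 160.5
   [ 623. -140.  165.] z95 167.9
   [ 622. -121.  166.] z95 168.8
   [ 629. -107.  157.] z95 164.6
wrist 0.89 21294 dir [0.195 0.976 0.094] yaw 78.71 ends [-66.  42.] pitch 5.37
   [ 610. -212.  156.] z95 157.1
   [ 613. -193.  156.] z95 157.2
   [ 619. -162.  156.] z95 157.3
   [ 625. -130.  164.] z95 165.5
   [ 629. -111.  164.] z95 165.5
```

View pics/l2wrist.png

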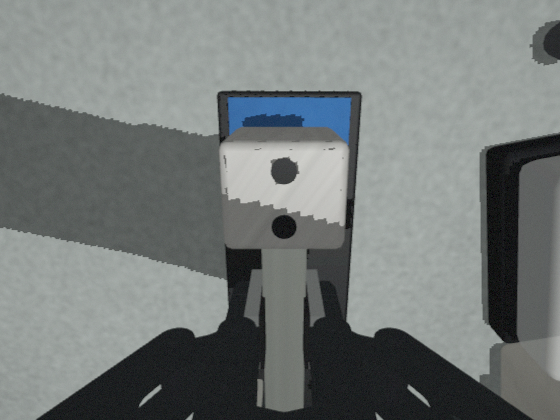

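View pics/l2scene.png

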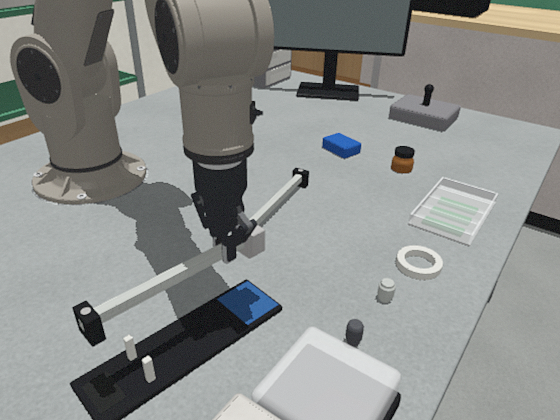

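View pics/l2top.png

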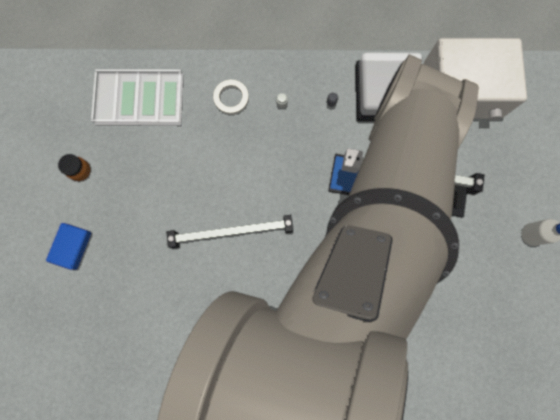

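The arm is level over the rest. In the wrist view the far edge of the plate shows at row ~93, columns 219–360, with the block top at (285,195) in front of it. I'll measure the plate and block in this one view.

```bash
cat > rel.py <<'E'
import sys
from h import *
o=np.load(sys.argv[1]);W=o["W"];img=o["img"].astype(int)
fr=int(sys.argv[2]) if len(sys.argv)>2 else 0
bl=(img[...,2]>img[...,0]+50)&(abs(W[...,2]-12)<6)
a=np.radians(78.9); e=np.array([np.cos(a),np.sin(a)]); n=np.array([-e[1],e[0]])
v,u=np.mgrid[:420,:560]
dark=(img.sum(-1)<170)&(abs(W[...,2]-12)<4)
pl=(bl|dark)&(v<260)&(u>180)&(u<400)
for nm,m in [("blue",bl),("plate",pl)]:
    p=W[m][:,:2]; s=p@e; t=p@n
    print(nm,m.sum(),"along max",np.percentile(s,[99,99.8,100]).round(1),"lat",np.percentile(t,[0,.5,99.5,100]).round(1))
# side edges per row of the plate, to fit yaw
L=[];Rr=[]
for r in range(95,260,3):
    c=np.where(pl[r])[0]
    if len(c)>5: L.append(W[r,c[0],:2]);Rr.append(W[r,c[-1],:2])
for q in (L,Rr):
    q=np.array(q,np.float32); l=cv2.fitLine(q,cv2.DIST_HUBER,0,.01,.01).ravel(); print(" edge yaw",np.degrees(np.arctan2(l[1],l[0]))%180,"lat",(np.median(q@n)).round(1),len(q))
zt=np.nanmax(np.where((v>120)&(v<260)&(u>210)&(u<360),W[...,2],np.nan))
t=W[(v>110)&(v<280)&(u>200)&(u<370)&(W[...,2]>zt-4)]
r=cv2.minAreaRect(t[:,:2].astype(np.float32)); print("block",r,"along",np.array(r[0])@e,"lat",np.array(r[0])@n, zt)
EE=None
E
python3 rel.py l2wrist.npz
```

```text
blue 3825 along max [26.1 26.2 26.2] lat [-684.4 -684.1 -600.2 -599.7]
plate 5330 along max [29.4 29.9 30. ] lat [-691.5 -691.2 -593.1 -592.4]
 edge yaw 130.91353 lat -593.3 29
 edge yaw 78.79404 lat -690.8 29
block ((626.4172973632812, -122.85157775878906), (35.34589385986328, 39.24660873413086), 79.30789947509766) along 0.045737939650476164 lat -638.3503258413691 166.9274644446338
```

send_rows(
  increments="0.1 0.03 0.05 0.02 8; 0.3 0.06 0.1 0.02 8; 0.6 0.09 0.15 0.02 8; 0.9 0.09 0.2 0.02 8; 1.2 0.09 0.2 0.02 8; 1.5 0.09 0.2 0.02 8; 1.6 0.09 0.2 0.02 8; 1.6 0.09 0.2 0.02 8; 1.6 0.09 0.2 0.02 8; 1.6 0.09 0.2 0.02 8",
)

```text
time_s: 10.15
tool_pos: [619.9, -182.1, 90.3]
orientation: [0.546, 0.449, -0.546, 0.449]
ft_force: [-0.3, -0.4, -7.1]
opening: 0.168
```

```bash
python3 go.py 619.7 -181.6 44.5 -11.1; python3 lev.py l3 scene wrist; python3 rel.py l3wrist.npz; python3 - <<'E'
import cv2
a=cv2.imread("pics/l3scene.png")[200:420,50:330]; cv2.imwrite("pics/l3c.png",cv2.resize(a,None,fx=2.7,fy=2.7,interpolation=2))
E
```

```text
t 10.15 pos [ 619.9 -182.1   90.3] axes x,y,z
 [[ 9.000e-04 -1.000e-04 -1.000e+00]
 [ 9.812e-01 -1.932e-01  9.000e-04]
 [-1.932e-01 -9.812e-01 -0.000e+00]] F [-0.3 -0.4 -7.1] T [-0.01 -0.03 -0.  ] open 0.168 tip 22.0
yaw of jaw -11.14 rows units shift [ 1.145 -0.008 -0.012] turn -0.007
[ 619.87946984 -182.13408182   90.31088132] F [-0.3 -0.4 -7.1] T [-0.01 -0.03 -0.  ] op 0.1681965425431424
scene 0.59 3290 dir [ 0.209  0.978 -0.022] yaw 77.95 ends [-111.  185.] pitch -1.28
   [ 588. -402.   94.] z95 103.0
   [ 589. -366.   93.] z95 94.9
   [ 595. -337.   93.] z95 94.7
   [ 601. -307.   92.] z95 94.8
   [ 607. -278.   93.] z95 94.7
   [ 612. -249.   92.] z95 94.8
   [ 618. -219.   93.] z95 95.0
   [ 622. -199.   93.] z95 94.8
   [ 641. -151.   77.] z95 94.5
   [ 648. -132.   88.] z95 102.2
wrist 0.97 21336 dir [0.185 0.978 0.095] yaw 79.32 ends [-66.  42.] pitch 5.44
   [ 611. -222.   93.] z95 93.7
   [ 614. -205.   93.] z95 93.8
   [ 620. -175.   93.] z95 93.9
   [ 626. -142.  101.] z95 102.0
   [ 631. -122.  101.] z95 102.1
blue 9537 along max [26. 26. 26.] lat [-684.5 -684.1 -600.2 -599.7]
plate 14408 along max [29.4 29.4 29.5] lat [-691.7 -690.9 -593.1 -592.4]
 edge yaw 78.5511 lat -593.1 55
 edge yaw 78.88629 lat -690.8 55
block ((628.8605346679688, -132.01614379882812), (35.344390869140625, 39.14616775512695), 78.8252182006836) along -8.47700663352442 lat -642.5122369612361 103.56451422932042
```

View pics/l3c.png

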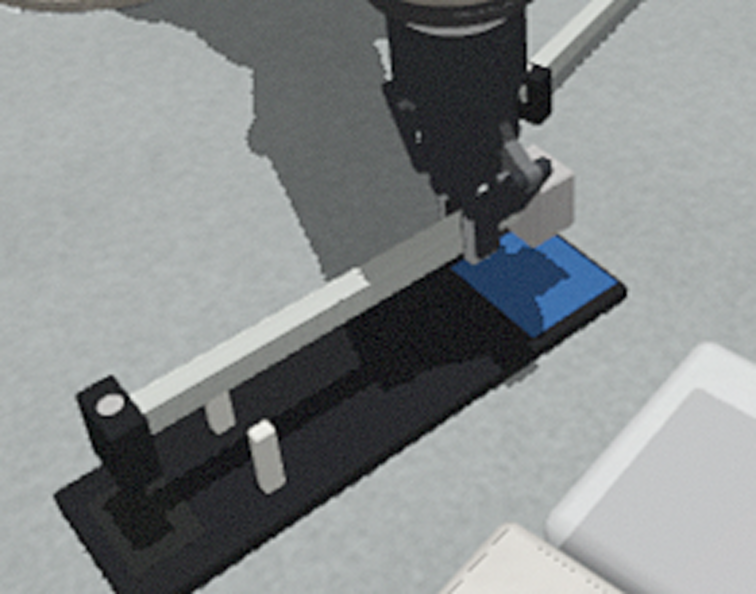

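View pics/l3wrist.png

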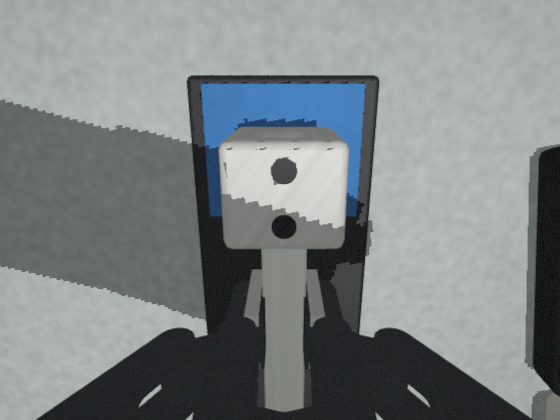

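The arm is centred and level: the block sits over the blue pad, and the bar lies between the posts at about (220,410) and (265,455) in the crop. I'll lower it gently.

send_rows(
  increments="0.1 0 0 0 8; 0.25 0 0 0 8; 0.4 0 0 0 8; 0.55 0 0 0 8; 0.7 0 0 0 8; 0.82 0 0 0 8; 0.92 0 0 0 8; 1.0 0 0 0 8; 1.06 0 0 0 8; 1.08 0 0 0 8; 1.1 0 0 0 8; 1.1 0 0 0 8",
)

```text
time_s: 11.55
tool_pos: [619.6, -182.1, 45.8]
orientation: [0.546, 0.449, -0.546, 0.449]
ft_force: [0.4, 0.3, -5.5]
opening: 0.168
```

```bash
python3 go.py 619.7 -181.6 44.5 -11.1
```

```text
t 11.55 pos [ 619.6 -182.1   45.8] axes x,y,z
 [[ 1.000e-04 -1.000e-04 -1.000e+00]
 [ 9.812e-01 -1.932e-01  1.000e-04]
 [-1.932e-01 -9.812e-01  1.000e-04]] F [ 0.4  0.3 -5.5] T [-0.04  0.01  0.02] open 0.168 tip 22.0
yaw of jaw -11.14 rows units shift [ 0.032  0.    -0.013] turn -0.007
```

send_rows(
  increments="0.02 0 0 0 8; 0.03 0 0 0 8; 0.03 0 0 0 8; 0.03 0 0 0 8",
)

```text
time_s: 11.95
tool_pos: [619.6, -182.1, 44.6]
orientation: [0.546, 0.449, -0.546, 0.449]
ft_force: [0.0, -0.4, -6.3]
opening: 0.167
```

```bash
python3 go.py 619.7 -181.6 44.5 -11.1; python3 lev.py l4 scene wrist
```

```text
t 11.95 pos [ 619.6 -182.1   44.6] axes x,y,z
 [[ 1.000e-04 -0.000e+00 -1.000e+00]
 [ 9.811e-01 -1.933e-01  1.000e-04]
 [-1.933e-01 -9.811e-01  0.000e+00]] F [ 0.  -0.4 -6.3] T [0.02 0.01 0.02] open 0.167 tip 22.0
yaw of jaw -11.14 rows units shift [ 0.001  0.001 -0.012] turn -0.007
[ 619.57108532 -182.06750507   44.55892391] F [ 0.  -0.4 -6.3] T [0.02 0.01 0.02] op 0.16656610060604699
scene 0.69 3026 dir [ 0.204  0.979 -0.019] yaw 78.21 ends [-111.  185.] pitch -1.09
   [ 588. -402.   49.] z95 57.2
   [ 589. -366.   47.] z95 49.1
   [ 594. -336.   47.] z95 49.0
   [ 600. -307.   47.] z95 49.3
   [ 606. -277.   47.] z95 49.2
   [ 612. -248.   47.] z95 49.4
   [ 618. -218.   46.] z95 49.2
   [ 621. -198.   47.] z95 49.4
   [ 643. -152.   30.] z95 50.8
   [ 648. -129.   45.] z95 56.6
wrist 0.56 21440 dir [0.189 0.977 0.097] yaw 79.06 ends [-68.  41.] pitch 5.58
   [ 611. -218.   47.] z95 48.0
   [ 616. -197.   47.] z95 48.1
   [ 622. -167.   47.] z95 48.3
   [ 628. -136.   55.] z95 56.4
   [ 631. -118.   55.] z95 56.3
```

send_rows(
  increments="0.01 0 0 0 8; 0.02 0 0 0 8; 0.02 0 0 0 8",
)

```text
time_s: 12.45
tool_pos: [619.6, -182.1, 44.5]
orientation: [0.546, 0.449, -0.546, 0.449]
ft_force: [-5.1, 3.1, 9.3]
opening: 0.162
```

send_rows(
  increments="0.01 0 0 0 8; 0.02 0 0 0 8; 0.02 0 0 0 8",
)

```text
time_s: 12.75
tool_pos: [619.6, -182.1, 44.4]
orientation: [0.547, 0.449, -0.546, 0.449]
ft_force: [-10.0, 3.8, 22.6]
opening: 0.17
```

send_rows(
  increments="-0.01 0 0 0 8; -0.03 0 0 0 8; -0.03 0 0 0 8",
  grip_force=40,
)

```text
time_s: 13.05
tool_pos: [619.6, -182.1, 44.5]
orientation: [0.546, 0.449, -0.546, 0.449]
ft_force: [-2.7, 1.3, 4.6]
opening: 0.167
```

send_rows(
  increments="0 0 0 0 14; 0 0 0 0 17; 0 0 0 0 20; 0 0 0 0 25; 0 0 0 0 35; 0 0 0 0 45; 0 0 0 0 45; 0 0 0 0 45",
)

```text
time_s: 13.85
tool_pos: [619.5, -182.1, 44.1]
orientation: [-0.546, -0.449, 0.546, -0.449]
ft_force: [-0.4, -0.5, 0.3]
opening: 0.529
```

send_rows(
  increments="-0.1 0 0 0 45; -0.3 0 0 0 45; -0.6 0 0 0 45; -1 0 0 0 45; -1.5 0 0 0 45; -2.2 0 0 0 45; -3 0 0 0 45; -3.8 0 0 0 45; -4.5 0 0 0 45; -4.8 0 0 0 45; -4.8 0 0 0 45",
)

```text
time_s: 14.95
tool_pos: [620.2, -182.3, 238.6]
orientation: [0.547, 0.448, -0.545, 0.45]
ft_force: [0.0, -0.5, 1.1]
opening: 0.527
```

```bash
python3 go.py 619.7 -181.6 44.5 -11.1; python3 lev.py l5 scene wrist;  python3 - <<'E'
import cv2
a=cv2.imread("pics/l5scene.png")[200:420,50:330]; cv2.imwrite("pics/l5c.png",cv2.resize(a,None,fx=2.7,fy=2.7,interpolation=2))
E
```

```text
t 14.95 pos [ 620.2 -182.3  238.6] axes x,y,z
 [[ 3.500e-03 -2.000e-04 -1.000e+00]
 [ 9.811e-01 -1.933e-01  3.500e-03]
 [-1.933e-01 -9.811e-01 -5.000e-04]] F [ 0.  -0.5  1.1] T [-0.01 -0.   -0.01] open 0.527 tip 22.0
yaw of jaw -11.14 rows units shift [ 4.854 -0.033 -0.012] turn -0.007
[ 620.19463387 -182.29666639  238.64745108] F [ 0.  -0.5  1.1] T [-0.01 -0.   -0.01] op 0.5265161619214204
wrist 0.67 7637 dir [0.194 0.981 0.025] yaw 78.8 ends [-164.  133.] pitch 1.42
   [ 543. -450.   -1.] z95 -0.2
   [ 551. -417.   11.] z95 18.3
   [ 578. -391.   49.] z95 55.7
   [ 583. -364.   47.] z95 48.0
   [ 589. -333.   47.] z95 48.1
   [ 595. -305.   47.] z95 48.1
   [ 600. -276.   47.] z95 48.2
   [ 606. -246.   47.] z95 48.3
   [ 612. -216.   47.] z95 48.4
   [ 618. -187.   47.] z95 48.4
   [ 623. -154.   48.] z95 56.0
   [ 629. -128.   55.] z95 56.5
```

View pics/l5c.png

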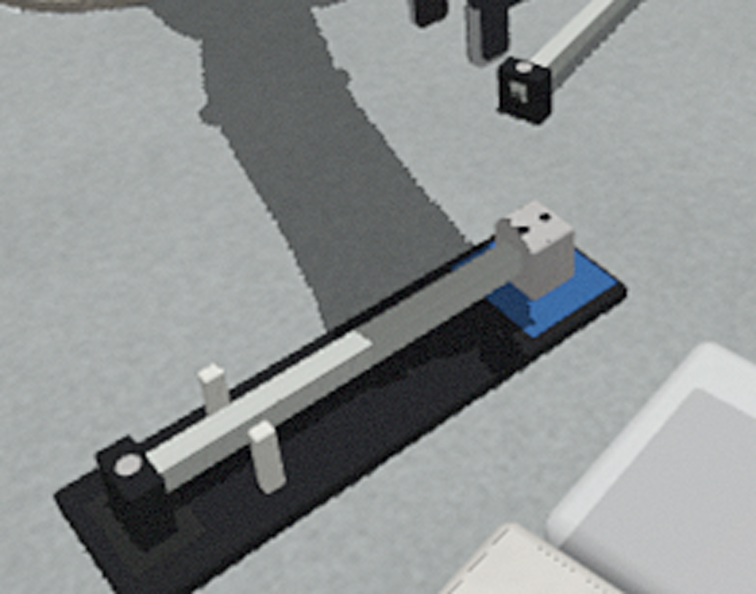

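View pics/l5wrist.png

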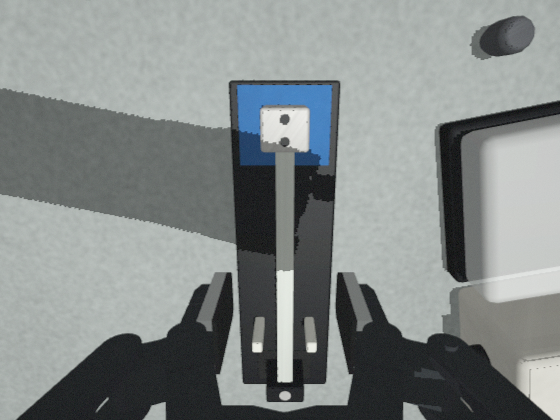

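The arm is parked. The block sits mid-pad at (285,130), the bar is centred between the posts at (258,335) and (311,335), and the bar top is level at z≈48. The gripper is clear of everything, so I'm handing in.

```bash
python3 -c "
from rig import arm;print(arm.hand_in())"
```

```text
the job is handed in; nothing more can be done
None
```

The boom arm with the steel counterweight is parked on its rest, and I handed the job in at about 15 s of the 35 s allowed. I gripped it at x ≈ +81 mm, its stated balance point; it came up level and stayed level while I carried it.

- **Final position:** In the last pictures, the bar is centred between the white posts and its top is at z ≈ 48 mm along its length, which is the parked height. The block stands on the middle of the blue pad, and the bar's yaw is 78.8° against about 78.9° for the rest.
- **Set-down force:** Setting it down briefly pressed at about 23 N (wrist reading). I eased that to about 5 N before opening the fingers slowly.
- **Robot clear:** The gripper is clear of everything, about 190 mm above where it let go.
- **Other boom arm:** I did not touch the one with two black ends. It looks unmoved in the pictures, but I did not measure it again at the end.
- **Checks that failed or disagreed:** The network did not find the arm in the last scene picture, so the final heights come from the wrist camera alone. Early on, the overhead and scene cameras differed by about 3 mm, so I used wrist-camera measurements for the grasp and the placing.

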